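# Snap the slide carrier onto the stainer's sprung dipping bar

### The arm

A 6-joint arm with a two-finger parallel gripper is mounted at the origin on the work surface. World frame = base frame: x ahead of the robot, y to its left, z up, the work surface at z = 0. Lengths are in m, angles in degrees, forces in N, time in s.
With the tool pointing down it reaches from about 0.275 to 0.75 m from the base axis. Payload 10.2 kg.
Tool frame: the origin (TCP) lies on the centre line of the jaws, within the pads' length; the fingertips stand 19 mm ahead of it and the grasp point (between the pads) is the TCP; z points along the fingers, y is the direction in which the jaws open and shut (so a half turn about z gives the same grasp; the last joint's range is limited). The gripper opens to 88 mm and grips with 3 to 60 N. Pads are 18 mm wide; open, the fingers measure 123 mm over their backs; the gripper's body (75 mm by 187 mm) begins 45 mm behind the grasp point.
Start: joints at [-88.258, 17.928, 85.812, -0, 76.261, -12.8], TCP at [0.132, -0.508, 0.258] pointing down, gripper open.
Joint ranges: [-168.41, 168.41], [-55.51, 124.54], [10.69, 146.95], [-70.63, 250.63], [1, 178], [-165.06, 165.06]. Speed limits (degrees/s): [136.94, 136.94, 172.46, 180, 180, 180].

### API

Orientations are given as a 3x3 rotation matrix whose columns are the frame's x, y, z axes.
In Python, from plant import state, get_image, hand_in gives the robot as it stands.
- The arm moves only by the tool arm_command, never from a script. Its argument "moves" is a list of rows, each a list of 7 numbers: the shift along the tool's x, y, z in units of 30 mm (1.0 is 30 mm), then the turn, a rotation vector about the tool's x, y, z in units of 5 degrees (1.0 is 5 degrees), then the finger opening in mm, from 0 to 88.1. In form: [[tx, ty, tz, ax, ay, az, grip], ...]. A call has exactly 8 rows; each row is the pose to reach, as a shift and turn from the pose measured when the call began, along the tool's axes at that moment; what a row does not reach only later rows make up. A row lasts 1/10 s, in which the tool goes at most 50 mm and 8.59 degrees, less where a joint would pass 70% of its speed; a pose out of reach is approached as far as the arm can. A call with a gripper value outside its range is refused whole. The fingers move at their own pace and stop on an object; "grip_force" is the grip in N (left out, the last holds). Time passes only in rows, so rows that repeat a pose let the fingers close, or fill a call up. It gives the time, the measured TCP pose, the force and the opening at its end, in the units of the state.
- state(): the state, without advancing time (a new reading comes with each control period).
- get_image(name): name is "side" or "top"; returns a dict with "pixels" (400x640x3 uint8, blue, green, red), "K" (3x3 intrinsics, pixels), "R" (3x3) and "t" (3): a world point X has camera coordinates R X + t. Camera axes: x right, y down, z forward; pixel columns grow to the right and rows downward; lengths in m; the calibration is good to about 2 mm. A picture is of the moment at which its call begins. There is no depth.
- hand_in(): hands the job in, once; it reports no verdict.
The state is a dict: "t": time; "joints": joint angles; "joint_vel": joint speeds; "joint_efforts": joint torques, N m; "eef_pos": TCP position; "orientation": TCP orientation; "wrist_force": force on the tool from outside, world axes, zero at the start; "wrist_torque": the same for the moment, N m; "width": finger opening in m.
Only numpy, scipy, OpenCV 4.12 (cv2) and the standard library are available. Lean on these libraries where they do the work, as an engineer would, in place of code of your own. Each camera call takes 0.05 s, during which the arm holds its last target. There are 200 camera calls.

### The job

Lift the slide carrier out of the teal bath by its blue grip block and push its snap hook down onto the brass cross bar of the dipping stand until the bar is past the orange gate and the gate has flicked shut under it. The bar is sprung and gives way as you push: keep pushing until the gate snaps, but gently, never driving the bar down to its stop. Then let go, leaving the carrier hanging quietly from the bar, and leave the other things on the bench where they are.

Things in the scene. Friction and masses are not known exactly. Their poses are not given: they have to be found in the camera images.
- carrier: Steel slide carrier, loose, 0.2 to 0.35 kg, 163 mm tall, upright in the bath. Origin: centre of its underside, z up, x along its basket (90 by 60 mm, 43 high with the strap on top) and in the plane of the cane-shaped snap hook above it (12 mm thick along y). Hook: shank at x -20 to -12 mm from strap up to crook; nose leg at x +12 to +19 hanging from the crook down to z = 78.
- grip (a point): Middle of the carrier's blue grip block (carrier frame 0, 0, 147 mm), to be grasped from above. Block 20 by 20 mm in x and y, z = 120 to 163; may be pinched along x or y. The hook's sloping shoulders (12 mm thick in y) run down beside it in x and rise to about z = 123 at most.
- crook (a point): Where the bar's axis lies when it is fully home under the hook's inverted-V crook (carrier frame 4, 0, 109 mm). Axes as the carrier. The bar goes straight up to it, relative to the carrier, through the 24 mm wide mouth between shank and nose, past the gate.
- window (a point): Middle of the hook's side window (carrier frame 0, 0, 60 mm), under the mouth. The bar first enters here sideways, from the carrier's +x side, through the 35 mm high opening between the strap (top z = 43) and the nose's lower end (z = 78), while the basket passes below the bar.
- gate (a joint): Angle of the orange sprung gate, rad: 0 shut, 1.35 folded up along the shank. Hinged on the shank at carrier x -12, z 84 mm, it reaches across the mouth to x +10 (4 mm thick) and opens only upwards. Opening takes 5 to 6 N at first, then some 8 to 15 N, until the bar's axis is about 25 mm above the hinge; then it flicks shut under the bar. The carrier's weight does not open it.
- bar_mid (a point): Middle of the brass cross bar of the dipping stand: 10 mm diameter, axis along y, 178 mm free between two black end blocks (22 mm cubes). Axes as the stand. At rest its axis is 175 mm above the bench.
- bar (a joint): How far the sprung bar is pressed down, m: 0 = at rest (up), 0.048 = on its stop. It starts to give at about 2 N and then gives 1 mm for about every 0.4 N, straight down; it is damped (70 N per m/s), so push slowly. Pressing it beyond 0.045 counts as driving it to its stop.
- stand: White dipping stand fixed to the bench: base plate 150 (x) by 250 (y) by 14 mm, two posts at y = +-100 mm (50 mm wide foot, all up to 185 mm high) that carry the sprung bar. Origin: centre of its underside, z up, y along the bar; the same from both sides in x. The space under the bar between the posts is free (176 mm) above the base plate.
- bath: Teal open bath fixed to the bench, 130 (x) by 100 (y) by 42 mm high outside, walls and floor 5 mm thick. Origin: centre of its underside. The carrier stands in it, its x roughly along the bath's x, on the bath's floor.
- reagent: Amber reagent bottle, 52 mm diameter, 105 mm tall, origin at its underside; leave alone.
- beaker: Clear beaker, 64 mm diameter, 85 mm tall, origin at its underside; leave alone.
- slide_box: White slide box, 80 by 100 by 34 mm, origin at its underside; leave alone.
- stain_jar: Violet stain jar with white cap, 56 mm diameter, 60 mm tall, origin at its underside; leave alone.
- screwdriver: Small red-handled screwdriver, 160 mm long, lying on the bench; leave alone.
- dish: Pale flat culture dish, 90 mm diameter, 16 mm tall, origin at its underside; leave alone.
Not all that is in view belongs to the job. Of the things like the carrier, leave any that is purple; of the rest the smaller one is meant.

How it is judged (in metres and radians):
On the way, in this order (a step that is already met when the one before it is completed fails the run):
1. the carrier is lifted clear of the bath (its underside over 60 mm up) (height (world z) of carrier above 0.06 m), for 0.1 s.
2. the bar is pressing the gate open (over 0.6 rad) (value of joint gate above 0.6 rad and contact force between carrier and stand above 2 N), for 0.02 s.
3. the bar is inside the hook above the gate and the gate has snapped shut under it (z of bar_mid in the frame of carrier above 0.09 m and x of bar_mid in the frame of carrier between -0.013 and 0.013 m and y of bar_mid in the frame of carrier between -0.06 and 0.06 m and value of joint gate below 0.12 rad), for 0.2 s.
At the end, for the whole second after the job is handed in: The bar lies in the crook (axis over 102 mm above the carrier's underside, within 13 mm of the hook's centre line and 60 mm of the bar's middle), the gate is shut under it (below 0.12 rad), and the carrier hangs released, upright within 0.25 rad and at rest (below 0.03 m/s) (all of step 3 and z of bar_mid in the frame of carrier above 0.102 m and angle between carrier's own z axis and vertical below 0.25 rad and linear speed of carrier below 0.03 m/s and contact force between carrier and the fingers below 0.1 N and contact force between carrier and stand above 1 N); the robot touches nothing.
It fails at once if the sprung bar is driven down to its stop (pressed over 45 mm) (value of joint bar above 0.045 m).
It fails at once if the carrier is rammed against the stand (over 30 N) while the bar is not yet in the hook (contact force between carrier and stand above 30 N and z of bar_mid in the frame of carrier below 0.085 m).
It fails at once if another thing on the bench is moved by more than 25 mm (distance of any of reagent, beaker, slide_box, stain_jar, screwdriver, dish from where it was at the start of the episode above 0.025 m).
It also fails if it takes over 69 s, if anything falls off the work surface, if the arm or the gripper's body presses on something with over 40 N, if the wrist force passes 120 N, or if a joint passes its speed limit or range.

## Working session

There is one attempt and no reset: what is moved stays moved. The work goes in short steps, Python scripts to look and compute and a tool call to move; the robot and the scene stay as the last step left them, time stands still between calls to the robot, and variables do not carry over. Pictures are saved under pics/ and viewed, about 8 in all and at most 12, crops included, and the job is handed in when it is done.

Besides the shell and the picture viewer there is one more tool, called after "Call:" by a JSON object that holds its "api" and its "payload", one argument or row to a line. arm_command: Moves the arm, as the interface text tells. Its arguments: {"type":"object","properties":{"moves":{"type":"array","items":{"type":"array","items":{"type":"number"}}},"grip_force":{"type":"number"}},"required":["moves"]}

```bash
ls; mkdir -p pics
python3 - <<'E'
from plant import state,get_image
import cv2,numpy as np,pickle
s=state(); print(s['t'],s['eef_pos'],s['orientation'],s['width'])
ims={n:get_image(n) for n in('top','side')}
pickle.dump(ims,open('im0.pkl','wb'))
for n,i in ims.items():
    cv2.imwrite(f'pics/{n}0.png',np.array(i['pixels'])); print(n,i['K'],i['R'],i['t'])
E
```

```text
pics
0.0 [ 0.13181122 -0.50795053  0.25715015] [[ 9.67970567e-01  2.51063700e-01 -2.30267502e-05]
 [ 2.51063508e-01 -9.67969703e-01  1.33030021e-03]
 [ 3.11700897e-04 -1.29347263e-03 -9.99999115e-01]] 0.08807144259232977
top [[376.17135766   0.         314.7794522 ]
 [  0.         376.17135766 204.60578257]
 [  0.           0.           1.        ]] [[-0.02257349 -0.99953844  0.02033074]
 [-0.99334162  0.02012627 -0.1134344 ]
 [ 0.11297286 -0.02275598 -0.99333745]] [-0.00150314  0.58688994  1.32157765]
side [[410.44488998   0.         325.36128559]
 [  0.         410.44488998 197.85906235]
 [  0.           0.           1.        ]] [[-0.77009022 -0.63792377  0.00378452]
 [-0.42292313  0.50608593 -0.75167351]
 [ 0.47759511 -0.58045697 -0.65952454]] [0.45325828 0.34167276 0.87360932]
```

View pics/top0.png

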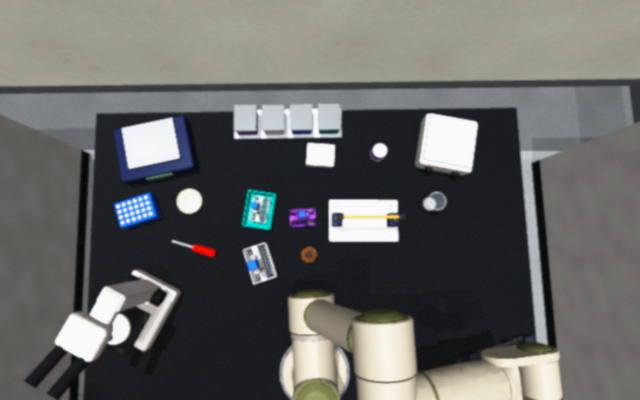

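View pics/side0.png

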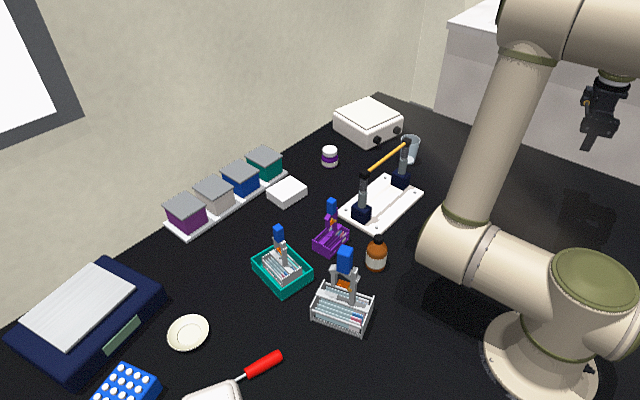

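The top view shows three look-alikes:
- a steel carrier in the teal bath (259,210)
- a purple one (302,217)
- a bigger-looking steel one (259,263)

The smaller non-purple one, in the bath, fits. I'll confirm it in a crop and measure.

```bash
cat > h.py <<'E'
import numpy as np,cv2
def ray(i,u,v):
    K,R,t=[np.array(i[k],float) for k in('K','R','t')]
    c=-R.T@t; d=R.T@np.linalg.inv(K)@np.array([u,v,1.]); return c,d/np.linalg.norm(d)
def atz(i,p,z):
    c,d=ray(i,*p); return c+d*(z-c[2])/d[2]
def tri(i,p,j,q):
    c,d=ray(i,*p);e,f=ray(j,*q)
    s=np.linalg.lstsq(np.c_[d,-f],e-c,rcond=None)[0]
    a,b=c+d*s[0],e+f*s[1]; return (a+b)/2,np.linalg.norm(a-b)
def proj(i,X):
    x=np.array(i['R'])@np.array(X)+np.array(i['t']); x=np.array(i['K'])@x; return x[:2]/x[2]
def blobs(i,lo,hi,amin=8,box=None):
    m=cv2.inRange(cv2.cvtColor(np.array(i['pixels'],np.uint8),cv2.COLOR_BGR2HSV),lo,hi)
    if box:
        k=np.zeros_like(m);k[box[1]:box[3],box[0]:box[2]]=255;m&=k
    n,l,s,c=cv2.connectedComponentsWithStats(m)
    return [(s[k,4],s[k,:4].tolist(),c[k].round(1).tolist(),cv2.minAreaRect(np.argwhere(l==k)[:,::-1].astype(np.float32))) for k in range(1,n) if s[k,4]>=amin]
E
python3 - <<'E'
from h import *;import pickle
I=pickle.load(open('im0.pkl','rb'));T,S=I['top'],I['side']
for n,i,box in(('top',T,(230,180,420,290)),('side',S,(240,120,430,340))):
    for c,lo,hi in(('blue',(100,150,90),(115,255,255)),('teal',(80,120,60),(95,255,255)),('yel',(15,130,110),(32,255,255)),('orange',(5,170,120),(14,255,255)),('white',(0,0,190),(180,40,255))):
        for b in blobs(i,lo,hi,6 if c=='orange' else 12,box): print(n,c,b[0],b[1],b[2],[np.round(x,1) for x in b[3]])
a=cv2.resize(T['pixels'][180:290,225:325],None,fx=5,fy=5,interpolation=cv2.INTER_CUBIC)[:,:400] if 0 else cv2.resize(T['pixels'][180:290,228:328],(400,440),interpolation=cv2.INTER_CUBIC)
b=cv2.resize(S['pixels'][210:340,240:385],(400,440),interpolation=cv2.INTER_CUBIC)
cv2.imwrite('pics/crop1.png',np.hstack([a,b]))
E
```

```text
top blue 36 [252, 202, 6, 7] [254.4, 205.3] [array([254.5, 205. ]), array([6., 5.]), np.float64(90.0)]
top blue 34 [299, 211, 6, 7] [301.7, 213.9] [array([301.5, 214. ]), array([6., 5.]), np.float64(90.0)]
top blue 96 [246, 260, 13, 11] [251.9, 265.0] [array([252. , 264.9]), array([ 8.5, 11.4]), np.float64(71.6)]
top teal 738 [241, 189, 36, 42] [258.0, 209.5] [array([258.4, 209.4]), array([30.9, 39.1]), np.float64(9.5)]
top yel 53 [385, 215, 15, 4] [392.4, 216.5] [array([392. , 216.5]), array([ 3., 14.]), np.float64(90.0)]
top yel 20 [343, 216, 20, 1] [352.5, 216.0] [array([352.5, 216. ]), array([19.,  0.]), np.float64(180.0)]
top orange 102 [302, 248, 14, 14] [308.0, 254.4] [array([308.5, 254.5]), array([13., 13.]), np.float64(90.0)]
top white 39 [256, 197, 8, 8] [260.0, 200.2] [array([260.2, 199.9]), array([6.6, 6.8]), np.float64(36.9)]
top white 2372 [329, 200, 69, 41] [362.5, 220.3] [array([363., 220.]), array([40., 68.]), np.float64(90.0)]
top white 33 [254, 214, 6, 8] [256.8, 218.0] [array([256.5, 217.5]), array([7., 5.]), np.float64(90.0)]
top white 95 [250, 246, 11, 14] [254.
[... 3961 characters left out ...]
 array([18.2, 30.9]), np.float64(12.1)]
side white 16 [310, 296, 6, 12] [312.6, 301.4] [array([312.6, 301.5]), array([ 1.2, 12. ]), np.float64(29.1)]
side white 20 [359, 297, 10, 5] [363.5, 299.0] [array([363.5, 299. ]), array([9.8, 1.6]), np.float64(18.4)]
side white 25 [319, 300, 17, 7] [327.8, 303.1] [array([327. , 302.9]), array([17.1,  1.5]), np.float64(19.7)]
side white 53 [318, 304, 34, 13] [335.0, 310.0] [array([334.5, 309.9]), array([35.1,  1.5]), np.float64(19.7)]
side white 172 [312, 307, 49, 21] [337.5, 317.0] [array([336.5, 316.5]), array([51.3,  4.7]), np.float64(20.0)]
side white 23 [337, 306, 16, 7] [344.8, 309.1] [array([344.3, 309. ]), array([15.8,  1.5]), np.float64(19.7)]
```

View pics/crop1.png

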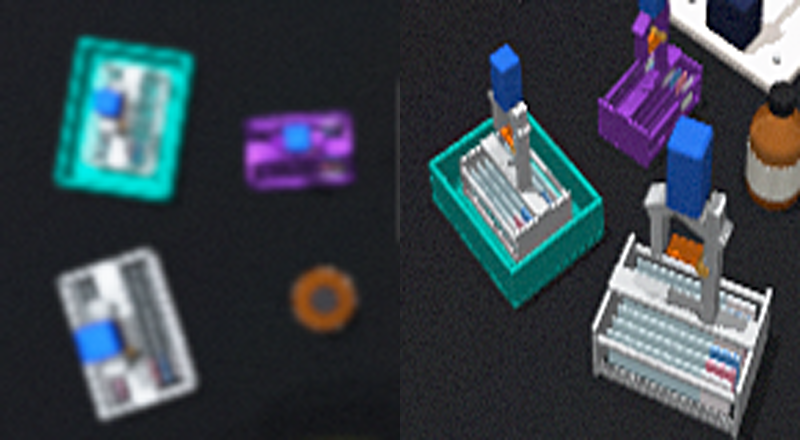

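Run:
```python
from h import *;import pickle
I=pickle.load(open('im0.pkl','rb'));T,S=I['top'],I['side']
cv2.imwrite('pics/crop2.png',cv2.resize(S['pixels'][215:300,245:315],(490,595),interpolation=cv2.INTER_LANCZOS4))
g,e=tri(T,(254.5,205.2),S,(278,232.5)); print('grip',g,e)
print('big',tri(T,(252,265),S,(344.3,258.7)),'purple',tri(T,(301.7,214),S,(331,205.5)))
print('proj of (grip)',atz(T,(254.5,205.2),.16))
# bath by rim
c=cv2.boxPoints(((258.4,209.4),(31.9,40.1),9.5)); P=np.array([atz(T,p,.042) for p in c]);print('bath',P.round(3).tolist(),P.mean(0))
# base plate
b=blobs(T,(0,0,190),(180,40,255),500,(320,190,410,250))[0]; c=cv2.boxPoints(b[3]);Q=np.array([atz(T,p,.014) for p in c]);print('base',Q.round(3).tolist(),Q.mean(0))
# bar ends in side and top
import math
for n,i in(('top',T),('side',S)):
    m=cv2.inRange(cv2.cvtColor(i['pixels'],cv2.COLOR_BGR2HSV),(12,110,80),(35,255,255)); k=np.zeros_like(m)
    if n=='top':k[205:225,335:405]=255
    else:k[135:180,355:412]=255
    p=np.argwhere(m&k)[:,::-1].astype(np.float32); vx,vy,x,y=cv2.fitLine(p,cv2.DIST_HUBER,0,.01,.01).ravel()
    s=(p-[x,y])@[vx,vy]; 
    for t in(s.min(),s.max()): q=(x+vx*t,y+vy*t); print(n,np.round(q,1),atz(i,q,.175 if n=='side' else .177).round(4))
```

```text
grip [0.5756457  0.18637124 0.15043095] 0.00047458776064424047
big (array([0.38462493, 0.18765687, 0.20388838]), np.float64(0.0011426458979535727)) purple (array([0.54398783, 0.03237224, 0.14499745]), np.float64(0.000478360942940101))
proj of (grip) [0.57435365 0.18490085 0.16      ]
bath [[0.513, 0.255, 0.042], [0.654, 0.231, 0.042], [0.633, 0.119, 0.042], [0.492, 0.144, 0.042]] [0.57306217 0.187311   0.042     ]
base [[0.605, -0.067, 0.014], [0.6, -0.317, 0.014], [0.454, -0.31, 0.014], [0.459, -0.063, 0.014]] [ 0.52931986 -0.1893285   0.014     ]
top [343.  215.9] [ 0.532  -0.1006  0.177 ]
top [399.  216.2] [ 0.5274 -0.2813  0.177 ]
side [367.6 170.8] [ 0.5351 -0.1082  0.175 ]
side [405.1 142.1] [ 0.5306 -0.288   0.175 ]
```

View pics/crop2.png

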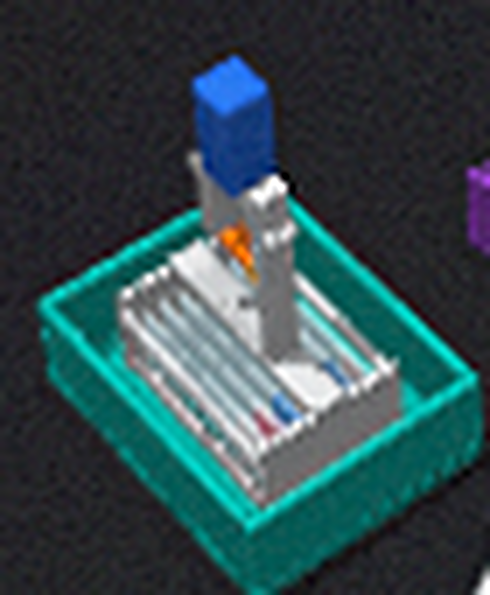

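The crop shows the long leg (shank) at crop (275,300), on the robot side (world -x), reaching the strap. The short nose leg is at (205,190). So the carrier's +x points to world +x, and I approach the bar from the robot's side. This is the smaller, steel one in the teal bath, so the target is confirmed.

```bash
cat > go.py <<'E'
import sys; from h import *; from plant import state
# target tcp x y z, yaw(deg) of carrier x == tool y ; prints shift in tool units and turn
def need(x,y,z,yaw):
    s=state();R=np.array(s['orientation']);p=np.array(s['eef_pos'])
    a=np.radians(yaw);Y=np.array([np.cos(a),np.sin(a),0]);Z=np.array([0,0,-1.]);G=np.c_[np.cross(Y,Z),Y,Z]
    print('t',s['t'],'tcp',p.round(4),'w',s['width'],'F',np.round(s['wrist_force'],2),'j',np.round(s['joints'],1))
    print('shift',(R.T@(np.array([x,y,z])-p)/.03).round(3),'turn',(cv2.Rodrigues(R.T@G)[0].ravel()*180/np.pi/5).round(3))
if __name__=='__main__': need(*map(float,sys.argv[1:]))
E
python3 - <<'E'
from h import *;import pickle
S=pickle.load(open('im0.pkl','rb'))['side']
P=[atz(S,(245+x/7,215+y/7),.046) for x,y in((120,295),(262,455),(395,370))]
for a,b in((0,1),(1,2)):
    d=P[a]-P[b]; print(np.linalg.norm(d),np.degrees(np.arctan2(d[1],d[0])))
print((P[0]+P[2])/2)
E
python3 go.py 0.575 0.186 0.26 -9.5
```

```text
0.08969606130039175 -11.740232469845408
0.05661294995544761 79.81991347524897
[0.57408461 0.18664745 0.046     ]
t 0.1 tcp [ 0.1318 -0.508   0.2572] w 0.08794863267427301 F [ 0.28 -0.75  0.01] j [-88.3  18.   85.8  -0.   76.3 -12.8]
shift [ 20.108 -18.684  -0.067] turn [-9.0000e-03 -1.0000e-02 -1.3193e+01]
```

Call:
{"api": "arm_command", "payload": {
  "moves": [
    [1,-0.9,-1,0,0,-0.8,88],
    [2.2,-2,-1,0,0,-1.6,88],
    [3.4,-3.1,-1,0,0,-2.4,88],
    [4.6,-4.2,-1,0,0,-3.3,88],
    [5.7,-5.3,-1,0,0,-4.2,88],
    [6.8,-6.3,-1,0,0,-5,88],
    [7.9,-7.3,-1,0,0,-5.8,88],
    [9,-8.4,-1,0,0,-6.6,88]
  ]
}}

```text
t: 0.9
eef_pos: [0.3304, -0.1947, 0.2875]
orientation: [[0.673, 0.739, 0.0], [0.739, -0.673, 0.001], [0.001, -0.001, -1.0]]
wrist_force: [0.3, -0.5, -0.3]
width: 0.0881
```

```bash
python3 go.py 0.575 0.1865 0.26 -10.5
```

```text
t 0.9 tcp [ 0.3304 -0.1947  0.2875] w 0.08808206929696163 F [ 0.29 -0.54 -0.35] j [-48.2  -1.9 104.3   0.   77.6  -5.9]
shift [14.883 -2.527  0.931] turn [-6.000e-03 -1.200e-02 -6.366e+00]
```

Call:
{"api": "arm_command", "payload": {
  "moves": [
    [1.5,-0.2,0,0,0,-0.8,88],
    [3,-0.5,0,0,0,-1.6,88],
    [4.6,-0.8,0,0,0,-2.4,88],
    [6.2,-1,0,0,0,-3.2,88],
    [7.8,-1.3,0,0,0,-4,88],
    [9.4,-1.6,0,0,0,-4.8,88],
    [11,-1.8,0,0,0,-5.6,88],
    [12.6,-2.1,0,0,0,-6.4,88]
  ]
}}

```text
t: 1.7
eef_pos: [0.5391, 0.1292, 0.2875]
orientation: [[0.176, 0.984, -0.0], [0.984, -0.176, 0.001], [0.001, -0.001, -1.0]]
wrist_force: [0.8, -0.1, 0.1]
width: 0.0875
```

```bash
python3 go.py 0.575 0.1865 0.26 -10.5
```

```text
t 1.7 tcp [0.5391 0.1292 0.2875] w 0.08751021904338821 F [ 0.81 -0.06  0.05] j [ 1.3 20.6 77.7  0.1 81.8 11.5]
shift [2.092 0.841 0.919] turn [-0.006 -0.009  0.069]
```

Call:
{"api": "arm_command", "payload": {
  "moves": [
    [0.7,0.3,0.3,0,0,0,88],
    [1.4,0.55,0.6,0,0,0,88],
    [2.09,0.84,0.9,0,0,0,88],
    [2.09,0.84,1.6,0,0,0,88],
    [2.09,0.84,2.3,0,0,0,88],
    [2.09,0.84,2.8,0,0,0,88],
    [2.09,0.84,2.8,0,0,0,88],
    [2.09,0.84,2.8,0,0,0,88]
  ]
}}

```text
t: 2.5
eef_pos: [0.575, 0.1865, 0.2039]
orientation: [[0.176, 0.984, -0.0], [0.984, -0.176, 0.001], [0.001, -0.001, -1.0]]
wrist_force: [-0.4, -0.2, -0.1]
width: 0.0881
```

```bash
python3 - <<'E'
from plant import *;from h import *
T,S=get_image('top'),get_image('side')
cv2.imwrite('pics/a.png',np.hstack([cv2.resize(T['pixels'][160:260,200:320],(400,400),interpolation=cv2.INTER_CUBIC),cv2.resize(S['pixels'][180:310,220:350],(400,400),interpolation=cv2.INTER_CUBIC)]))
print(blobs(S,(100,150,90),(115,255,255),12,(240,200,320,270)))
print(proj(S,(.575,.1865,.1465)))
E
python3 go.py 0.575 0.1865 0.152 -10.5
```

```text
[(np.int32(171), [273, 223, 11, 20], [278.0, 232.6], ((278.0, 232.5), (19.0, 10.0), 90.0))]
[278.3878568  233.86592975]
t 2.6 tcp [0.5753 0.1865 0.2046] w 0.0880697882107714 F [-0.56 -0.03  0.72] j [ 6.9 30.3 75.6  0.1 74.  17. ]
shift [-0.005 -0.01   1.753] turn [ 0.011 -0.015  0.069]
```

View pics/a.png

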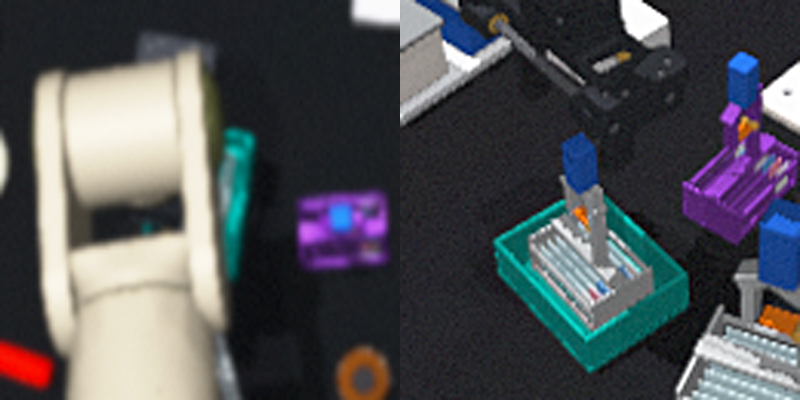

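Run:
```python
from plant import *;from h import *
s=state();R=np.array(s['orientation']);p=np.array(s['eef_pos']);S=get_image('side')
im=cv2.resize(S['pixels'][120:310,200:390],(760,760),interpolation=cv2.INTER_CUBIC)[:600]
for n,v in dict(tcp=(0,0,0),tip1=(0,.044,.019),tip2=(0,-.044,.019),b1=(0,.09,-.045),b2=(0,-.09,-.045)).items():
    q=(proj(S,p+R@np.array(v))-[200,120])*4; print(n,q/4+[200,120]); cv2.circle(im,tuple(int(a) for a in q),4,(0,0,255),-1)
cv2.imwrite('pics/b.png',im)
```

```text
tcp [276.40690433 215.53904868]
tip1 [265.95415919 211.35361278]
tip2 [288.72965301 232.60114537]
b1 [251.93820364 179.96990275]
b2 [300.64685314 223.12380966]
```

View pics/b.png

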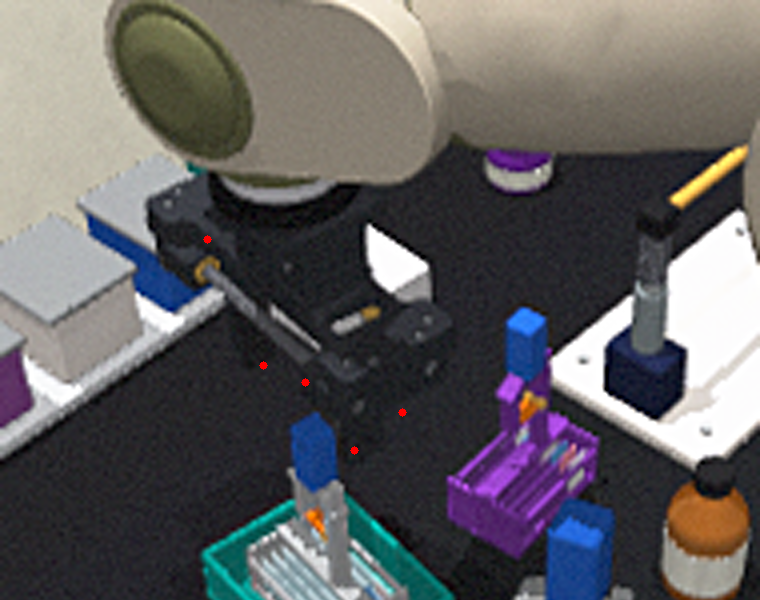

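The picture shows the jaws straddling the block: the tip dots are at (263,365) and (354,450), and the block is right below at (313,450). Descend and grip.

Call:
{"api": "arm_command", "payload": {
  "moves": [
    [0,0,0.5,0,0,0,88],
    [0,0,1.0,0,0,0.07,88],
    [0,0,1.5,0,0,0.07,88],
    [0,0,1.74,0,0,0.07,88],
    [0,0,1.74,0,0,0.07,50],
    [0,0,1.74,0,0,0.07,30],
    [0,0,1.74,0,0,0.07,10],
    [0,0,1.74,0,0,0.07,10]
  ],
  "grip_force": 40
}}

```text
t: 3.45
eef_pos: [0.5756, 0.1866, 0.1531]
orientation: [[0.182, 0.983, 0.002], [0.983, -0.182, 0.001], [0.002, 0.002, -1.0]]
wrist_force: [0.3, 0.7, 0.1]
width: 0.0579
```

Call:
{"api": "arm_command", "payload": {
  "moves": [
    [0,0,0,0,0,0,10],
    [0,0,0,0,0,0,10],
    [0,0,0,0,0,0,10],
    [0,0,0,0,0,0,10],
    [0,0,0,0,0,0,10],
    [0,0,0,0,0,0,10],
    [0,0,0,0,0,0,10],
    [0,0,0,0,0,0,10]
  ]
}}

```text
t: 4.25
eef_pos: [0.5756, 0.1866, 0.1531]
orientation: [[0.182, 0.983, 0.002], [0.983, -0.182, 0.001], [0.002, 0.002, -1.0]]
wrist_force: [-0.2, 0.1, -0.5]
width: 0.0196
```

```bash
python3 go.py 0.575 0.1865 0.35 -10.5
```

```text
t 4.25 tcp [0.5756 0.1866 0.1531] w 0.019632935620619994 F [-0.17  0.15 -0.48] j [ 6.9 33.2 79.1  0.1 67.6 17.3]
shift [ 3.000e-03 -5.000e-03 -6.565e+00] turn [ 0.024 -0.019 -0.001]
```

Call:
{"api": "arm_command", "payload": {
  "moves": [
    [0,0,-0.3,0,0,0,10],
    [0,0,-0.9,0,0,0,10],
    [0,0,-1.7,0,0,0,10],
    [0,0,-2.6,0,0,0,10],
    [0,0,-3.6,0,0,0,10],
    [0,0,-4.6,0,0,0,10],
    [0,0,-5.6,0,0,0,10],
    [0,0,-6.4,0,0,0,10]
  ]
}}

```text
t: 5.05
eef_pos: [0.5748, 0.1864, 0.3473]
orientation: [[0.182, 0.983, 0.004], [0.983, -0.182, 0.001], [0.002, 0.003, -1.0]]
wrist_force: [-1.3, 0.1, -2.4]
width: 0.0195
```

```bash
python3 go.py 0.445 -0.19 0.35 -1.5
python3 - <<'E'
from plant import *;from h import *
S=get_image('side');cv2.imwrite('pics/c.png',cv2.resize(S['pixels'][100:300,200:400],(600,600),interpolation=cv2.INTER_CUBIC))
E
```

```text
t 5.05 tcp [0.5748 0.1864 0.3473] w 0.019535097916425725 F [-1.29  0.06 -2.42] j [ 6.8 26.1 61.   0.1 92.6 17.4]
shift [-13.125  -1.969  -0.123] turn [ 0.039 -0.021 -1.8  ]
```

View pics/c.png

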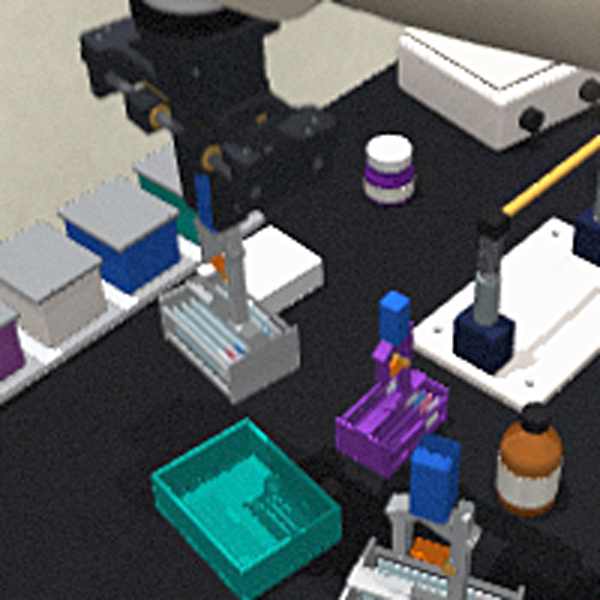

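The carrier is lifted upright and the bath is empty. Now carry it to the robot side of the bar.

Call:
{"api": "arm_command", "payload": {
  "moves": [
    [-0.4,-0.05,0,0,0,0,10],
    [-1.1,-0.15,0,0,0,-0.1,10],
    [-2.0,-0.3,0,0,0,-0.3,10],
    [-3,-0.45,0,0,0,-0.4,10],
    [-4,-0.6,0,0,0,-0.6,10],
    [-5,-0.75,0,0,0,-0.7,10],
    [-6,-0.9,0,0,0,-0.8,10],
    [-7,-1.05,0,0,0,-1,10]
  ]
}}

```text
t: 5.9
eef_pos: [0.5047, -0.0158, 0.3486]
orientation: [[0.096, 0.995, 0.007], [0.995, -0.096, 0.002], [0.003, 0.007, -1.0]]
wrist_force: [0.5, 0.2, -2.8]
width: 0.0193
```

```bash
python3 go.py 0.445 -0.19 0.35 -1.5
```

```text
t 5.9 tcp [ 0.5047 -0.0158  0.3486] w 0.019341256524960538 F [ 0.53  0.22 -2.81] j [-15.2  12.3  79.6   0.2  87.7  -9.7]
shift [-5.971 -1.426 -0.076] turn [ 0.079 -0.033 -0.798]
```

Call:
{"api": "arm_command", "payload": {
  "moves": [
    [-1,-0.25,0,0,0,-0.1,10],
    [-2,-0.5,0,0,0,-0.25,10],
    [-3,-0.7,0,0,0,-0.4,10],
    [-4,-0.95,0,0.08,0,-0.55,10],
    [-4.9,-1.17,0,0.08,0,-0.7,10],
    [-5.6,-1.34,0,0.08,0,-0.8,10],
    [-5.97,-1.43,0,0.08,0,-0.8,10],
    [-5.97,-1.43,0,0.08,0,-0.8,10]
  ]
}}

```text
t: 6.7
eef_pos: [0.4441, -0.1908, 0.3468]
orientation: [[0.028, 1.0, -0.001], [1.0, -0.028, 0.004], [0.004, -0.001, -1.0]]
wrist_force: [-0.1, -0.6, -2.4]
width: 0.0197
```

Call:
{"api": "arm_command", "payload": {
  "moves": [
    [0,0,0.2,0,0,0,10],
    [0,0,0.6,0,0,0,10],
    [0,0,1.1,0,0,0,10],
    [0,0,1.7,0,0,0,10],
    [0,0,2.3,0,0,0,10],
    [0,0,2.7,0,0,0,10],
    [0,0,2.9,0,0,0,10],
    [0,0,2.9,0,0,0,10]
  ]
}}

```text
t: 7.5
eef_pos: [0.4439, -0.19, 0.2591]
orientation: [[0.028, 1.0, -0.002], [1.0, -0.028, 0.005], [0.005, -0.002, -1.0]]
wrist_force: [0.7, 0.2, -2.6]
width: 0.0196
```

```bash
python3 go.py 0.445 -0.19 0.263 -1.5;  python3 - <<'E'
from plant import *;from h import *
T,S=get_image('top'),get_image('side')
cv2.imwrite('pics/d.png',np.hstack([cv2.resize(T['pixels'][180:280,320:420],(400,400),interpolation=cv2.INTER_CUBIC),cv2.resize(S['pixels'][90:240,330:480],(400,400),interpolation=cv2.INTER_CUBIC)]))
for b in blobs(S,(5,110,80),(35,255,255),5,(330,90,480,240)): print(b)
for b in blobs(T,(5,110,80),(35,255,255),5,(320,180,420,240)): print(b)
s=state();R=np.array(s['orientation']);p=np.array(s['eef_pos'])
print(p, proj(S,p+R@np.array((0,.004,.038))), proj(S,p+R@np.array((0,0,.088))))
E
```

```text
t 7.5 tcp [ 0.4439 -0.19    0.2591] w 0.01963397719297859 F [ 0.67  0.2  -2.64] j [-37.2  12.6  92.5   0.1  75.1 -35.6]
shift [ 0.001  0.035 -0.128] turn [-0.026 -0.052 -0.018]
(np.int32(5), [412, 107, 2, 3], [412.4, 107.8], ((412.5, 108.0), (2.0, 1.0), 90.0))
(np.int32(9), [427, 122, 8, 4], [430.2, 123.4], ((430.4000549316406, 123.70001220703125), (7.602630138397217, 0.8944270610809326), 26.56505012512207))
(np.int32(198), [367, 142, 39, 30], [386.1, 156.8], ((386.427490234375, 156.5557403564453), (4.328946113586426, 47.191612243652344), 52.4314079284668))
(np.int32(32), [411, 161, 8, 6], [415.2, 163.1], ((415.10003662109375, 162.8000030517578), (8.049844741821289, 4.0249223709106445), 26.56505012512207))
(np.int32(29), [330, 218, 7, 8], [332.1, 221.0], ((331.76922607421875, 220.65383911132812), (5.269651889801025, 7.765803337097168), 56.3099365234375))
(np.int32(33), [343, 215, 27, 3], [355.6, 216.1], ((356.0072021484375, 216.17970275878906), (1.398881435394287, 26.05916404724121), 87.70938873291016))
(np.int32(22), [394, 215, 6, 4], [396.7, 216.5], ((396.5, 216.5), (3.0, 5.0), 90.0))
[ 0.44424114 -0.1904397   0.26030528] [415.29011825 154.39314933] [413.75923803 170.58080276]
```

View pics/d.png

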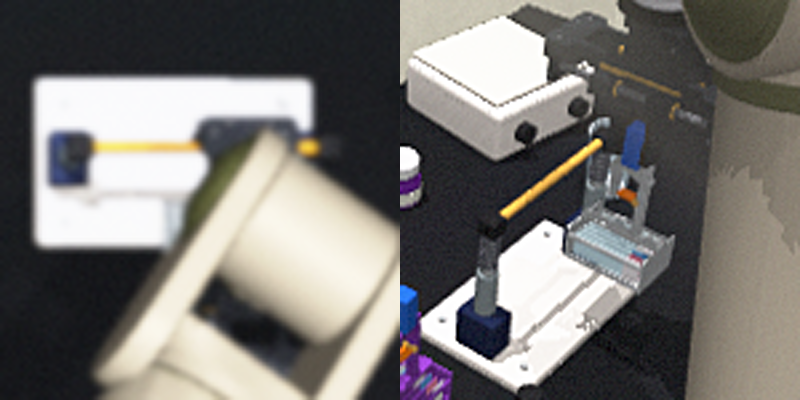

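Call:
{"api": "arm_command", "payload": {
  "moves": [
    [0,0.3,-0.06,0,0,0,10],
    [0,0.7,-0.06,0,0,0,10],
    [0,1.1,-0.06,0,0,0,10],
    [0,1.5,-0.06,0,0,0,10],
    [0,1.9,-0.06,0,0,0,10],
    [0,2.3,-0.06,0,0,0,10],
    [0,2.6,-0.06,0,0,0,10],
    [0,2.6,-0.06,0,0,0,10]
  ]
}}

```text
t: 8.4
eef_pos: [0.5232, -0.1926, 0.2622]
orientation: [[0.027, 1.0, 0.0], [1.0, -0.027, 0.003], [0.003, 0.0, -1.0]]
wrist_force: [0.3, -0.3, -2.9]
width: 0.0192
```

```bash
python3 go.py 0.531 -0.19 0.263 -1.5;  python3 - <<'E'
from plant import *;from h import *
S=get_image('side')
cv2.imwrite('pics/e.png',cv2.resize(S['pixels'][110:210,350:430],(480,600),interpolation=cv2.INTER_CUBIC))
s=state();p=np.array(s['eef_pos']);print(s['wrist_force'])
for n,v in dict(nose=(.0155,0,-.069),shank=(-.016,0,-.09),grip=(0,0,-.006)).items(): print(n,((proj(S,p+np.array(v))-[350,110])*6).round())
for y in(-.15,-.19):print('bar',((proj(S,(.531+(y+.19)*.025,y,.175))-[350,110])*6).round())
E
```

```text
t 8.4 tcp [ 0.5232 -0.1926  0.2622] w 0.01915366078225365 F [ 0.29 -0.29 -2.87] j [-32.3  21.9  79.6   0.2  78.6 -30.8]
shift [ 0.094  0.258 -0.027] turn [ 0.001 -0.034 -0.014]
[ 0.67467373  0.42652955 -2.29816347]
nose [211. 243.]
shank [265. 307.]
grip [256. 136.]
bar [166. 324.]
bar [217. 284.]
```

View pics/e.png

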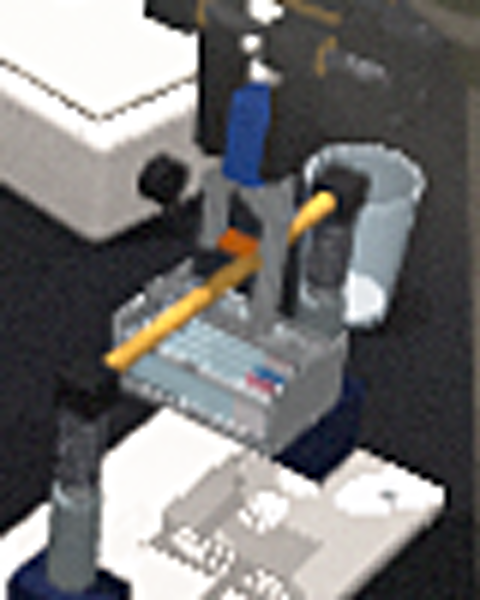

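The picture shows the bar passing through the window: its centreline runs (115,360)–(330,200), as predicted, with the nose at (210,245) and the shank at (265,300). Fine-centre, then start down.

Call:
{"api": "arm_command", "payload": {
  "moves": [
    [0.05,0.12,-0.03,0,0,0,10],
    [0.09,0.23,-0.03,0,0,0,10],
    [0.09,0.23,-0.03,0,0,0,10],
    [0.09,0.23,0.05,0,0,0,10],
    [0.09,0.23,0.15,0,0,0,10],
    [0.09,0.23,0.25,0,0,0,10],
    [0.09,0.23,0.35,0,0,0,10],
    [0.09,0.23,0.4,0,0,0,10]
  ],
  "grip_force": 55
}}

```text
t: 9.25
eef_pos: [0.5294, -0.19, 0.2496]
orientation: [[0.028, 1.0, -0.001], [1.0, -0.028, 0.003], [0.003, -0.001, -1.0]]
wrist_force: [1.0, 0.9, -3.8]
width: 0.0193
```

```bash
python3 go.py 0.530 -0.191 0.21 -1.5
```

```text
t 9.25 tcp [ 0.5294 -0.19    0.2496] w 0.01934224346666406 F [ 1.05  0.9  -3.8 ] j [-31.7  23.1  79.8   0.1  77.3 -30.2]
shift [-0.037  0.022  1.321] turn [-0.012 -0.039 -0.017]
```

Now a slow push, about 15–20 mm/s.

Call:
{"api": "arm_command", "payload": {
  "moves": [
    [0,0.02,0.06,0,0,0,10],
    [0,0.02,0.12,0,0,0,10],
    [0,0.02,0.18,0,0,0,10],
    [0,0.02,0.24,0,0,0,10],
    [0,0.02,0.3,0,0,0,10],
    [0,0.02,0.36,0,0,0,10],
    [0,0.02,0.42,0,0,0,10],
    [0,0.02,0.48,0,0,0,10]
  ]
}}

```text
t: 10.05
eef_pos: [0.5301, -0.19, 0.2354]
orientation: [[0.028, 1.0, -0.0], [1.0, -0.028, 0.003], [0.003, -0.0, -1.0]]
wrist_force: [-1.0, 0.1, 4.4]
width: 0.0197
```

Call:
{"api": "arm_command", "payload": {
  "moves": [
    [0,0,0.05,0,0,0,10],
    [0,0,0.1,0,0,0,10],
    [0,0,0.15,0,0,0,10],
    [0,0,0.2,0,0,0,10],
    [0,0,0.25,0,0,0,10],
    [0,0,0.3,0,0,0,10],
    [0,0,0.35,0,0,0,10],
    [0,0,0.4,0,0,0,10]
  ]
}}

```text
t: 10.85
eef_pos: [0.5302, -0.19, 0.2237]
orientation: [[0.028, 1.0, 0.0], [1.0, -0.028, 0.003], [0.003, 0.0, -1.0]]
wrist_force: [-2.0, -0.1, 7.1]
width: 0.0192
```

Call:
{"api": "arm_command", "payload": {
  "moves": [
    [0,0,0.05,0,0,0,10],
    [0,0,0.1,0,0,0,10],
    [0,0,0.15,0,0,0,10],
    [0,0,0.2,0,0,0,10],
    [0,0,0.25,0,0,0,10],
    [0,0,0.3,0,0,0,10],
    [0,0,0.35,0,0,0,10],
    [0,0,0.4,0,0,0,10]
  ]
}}

```text
t: 11.65
eef_pos: [0.5305, -0.1902, 0.2126]
orientation: [[0.028, 1.0, 0.002], [1.0, -0.028, 0.002], [0.002, 0.002, -1.0]]
wrist_force: [-1.5, 0.3, 10.0]
width: 0.0194
```

Call:
{"api": "arm_command", "payload": {
  "moves": [
    [0,0,0.05,0,0,0,10],
    [0,0,0.1,0,0,0,10],
    [0,0,0.15,0,0,0,10],
    [0,0,0.2,0,0,0,10],
    [0,0,0.25,0,0,0,10],
    [0,0,0.3,0,0,0,10],
    [0,0,0.3,0,0,0,10],
    [0,0,0.3,0,0,0,10]
  ]
}}

```text
t: 12.45
eef_pos: [0.5294, -0.19, 0.2028]
orientation: [[0.028, 1.0, -0.002], [1.0, -0.027, 0.003], [0.003, -0.002, -1.0]]
wrist_force: [-6.0, 1.3, 3.4]
width: 0.0194
```

```bash
python3 go.py 0.526 -0.19 0.213 -1.5;  python3 - <<'E'
from plant import *;from h import *
S=get_image('side')
cv2.imwrite('pics/f.png',cv2.resize(S['pixels'][120:220,350:430],(480,600),interpolation=cv2.INTER_CUBIC))
E
```

```text
t 12.45 tcp [ 0.5294 -0.19    0.2028] w 0.019360459831330192 F [-5.99  1.28  3.37] j [-31.7  25.3  83.7   0.1  71.2 -30.2]
shift [-0.003 -0.114 -0.339] turn [-0.026 -0.032 -0.015]
```

View pics/f.png

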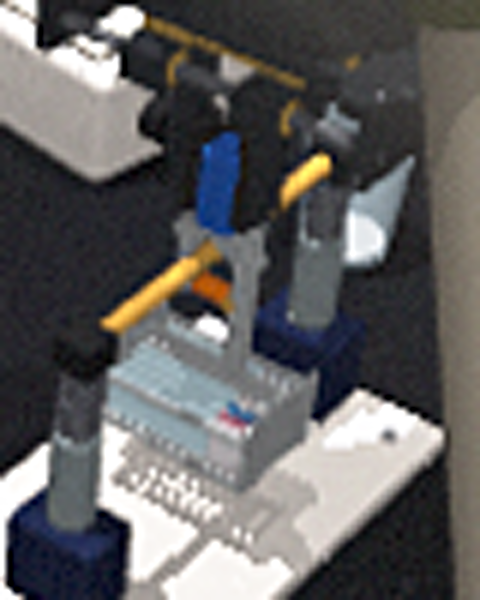

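The picture shows the bar in the crook at (210,250), and the orange gate shut below it at (210,290). Relieve the load now: up, and slightly to -x.

Call:
{"api": "arm_command", "payload": {
  "moves": [
    [0,-0.04,-0.05,0,0,0,10],
    [0,-0.08,-0.1,0,0,0,10],
    [0,-0.12,-0.15,0,0,0,10],
    [0,-0.12,-0.2,0,0,0,10],
    [0,-0.12,-0.25,0,0,0,10],
    [0,-0.12,-0.29,0,0,0,10],
    [0,-0.12,-0.29,0,0,0,10],
    [0,-0.12,-0.29,0,0,0,10]
  ]
}}

```text
t: 13.3
eef_pos: [0.526, -0.1899, 0.2117]
orientation: [[0.027, 1.0, -0.002], [1.0, -0.027, 0.003], [0.003, -0.002, -1.0]]
wrist_force: [1.4, 0.5, 1.1]
width: 0.0194
```

Call:
{"api": "arm_command", "payload": {
  "moves": [
    [0,0.01,-0.03,0,0,0,10],
    [0,0.01,-0.05,0,0,0,10],
    [0,0.01,-0.05,0,0,0,10],
    [0,0.01,-0.05,0,0,0,19],
    [0,0.01,-0.05,0,0,0,21],
    [0,0.01,-0.05,0,0,0,24],
    [0,0.01,-0.05,0,0,0,28],
    [0,0.01,-0.05,0,0,0,34]
  ],
  "grip_force": 10
}}

```text
t: 14.1
eef_pos: [0.5263, -0.1899, 0.2132]
orientation: [[0.027, 1.0, -0.001], [1.0, -0.027, 0.003], [0.003, -0.002, -1.0]]
wrist_force: [0.5, -0.3, -0.7]
width: 0.0329
```

Call:
{"api": "arm_command", "payload": {
  "moves": [
    [0,0,0,0,0,0,45],
    [0,0,0,0,0,0,60],
    [0,0,0,0,0,0,70],
    [0,0,0,0,0,0,80],
    [0,0,0,0,0,0,80],
    [0,0,-0.3,0,0,0,80],
    [0,0,-0.8,0,0,0,80],
    [0,0,-1.4,0,0,0,80]
  ]
}}

```text
t: 14.9
eef_pos: [0.5262, -0.19, 0.2561]
orientation: [[0.027, 1.0, -0.002], [1.0, -0.027, 0.003], [0.003, -0.002, -1.0]]
wrist_force: [-0.8, -0.2, 0.4]
width: 0.08
```

Call:
{"api": "arm_command", "payload": {
  "moves": [
    [0,0,-0.6,0,0,0,80],
    [0,0,-1.2,0,0,0,80],
    [0,0,-2,0,0,0,80],
    [0,0,-3,0,0,0,80],
    [0,0,-4,0,0,0,80],
    [0,0,-4,0,0,0,80],
    [0,0,-4,0,0,0,80],
    [0,0,-4,0,0,0,80]
  ]
}}

```text
t: 15.7
eef_pos: [0.5262, -0.1902, 0.375]
orientation: [[0.028, 1.0, -0.004], [1.0, -0.028, 0.004], [0.004, -0.004, -1.0]]
wrist_force: [0.2, 1.0, -1.0]
width: 0.08
```

Run:
```python
from plant import *;from h import *
S=get_image('side')
cv2.imwrite('pics/g.png',cv2.resize(S['pixels'][120:220,350:430],(480,600),interpolation=cv2.INTER_CUBIC))
for _ in range(4):
    S=get_image('side');print(state()['t'],[b[2] for b in blobs(S,(100,150,90),(115,255,255),12,(370,110,410,180))])
```

```text
15.8 [[389.1, 147.5]]
15.85 [[389.0, 147.6]]
15.9 [[389.1, 147.5]]
15.95 [[389.0, 147.6]]
```

View pics/g.png

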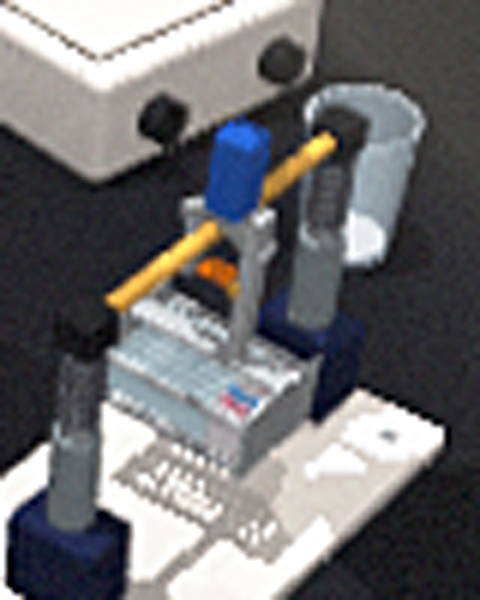

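The carrier hangs freely with the bar in the crook at (215,235) and the gate shut below it at (215,270). I'll let it settle for 1.6 s, check for stillness and hand in.

Call:
{"api": "arm_command", "payload": {
  "moves": [
    [0,0,0,0,0,0,80],
    [0,0,0,0,0,0,80],
    [0,0,0,0,0,0,80],
    [0,0,0,0,0,0,80],
    [0,0,0,0,0,0,80],
    [0,0,0,0,0,0,80],
    [0,0,0,0,0,0,80],
    [0,0,0,0,0,0,80]
  ]
}}

```text
t: 16.75
eef_pos: [0.5264, -0.1903, 0.3755]
orientation: [[0.027, 1.0, -0.003], [1.0, -0.027, 0.003], [0.003, -0.003, -1.0]]
wrist_force: [-0.5, -0.6, -0.1]
width: 0.0801
```

Call:
{"api": "arm_command", "payload": {
  "moves": [
    [0,0,0,0,0,0,80],
    [0,0,0,0,0,0,80],
    [0,0,0,0,0,0,80],
    [0,0,0,0,0,0,80],
    [0,0,0,0,0,0,80],
    [0,0,0,0,0,0,80],
    [0,0,0,0,0,0,80],
    [0,0,0,0,0,0,80]
  ]
}}

```text
t: 17.55
eef_pos: [0.5264, -0.1903, 0.3755]
orientation: [[0.027, 1.0, -0.003], [1.0, -0.027, 0.003], [0.003, -0.003, -1.0]]
wrist_force: [-0.0, 0.4, -0.0]
width: 0.0803
```

Run:
```python
from plant import *;from h import *
c=[]
for _ in range(6):
    S=get_image('side'); c+=[b[2] for b in blobs(S,(100,150,90),(115,255,255),12,(370,110,410,180))]
print(np.ptp(c,axis=0),c[-1]); print([b[2] for b in blobs(S,(5,150,100),(15,255,255),4,(375,150,400,180))])
if len(c)==6 and np.ptp(c,axis=0).max()<.6: print(hand_in())
```

```text
[0.1 0.1] [389.0, 147.5]
[[386.0, 164.8]]
the job is handed in; nothing more can be done
None
```

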